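# Lay capped tubes on the slanting rest by colour

### The job

Lay the three capped tubes on the slanting rest, one in each cradle, with the blue-capped tube in the cradle with the blue tag and the two orange-capped tubes in the cradles with orange tags (either orange tube in either). One orange tube lies on the rest already and may have to be moved to another cradle. Each tube must lie along the slope across both bars, cap at the high end beyond the upper bar; set them down gently and do not shift the beaker, timer, petri dish or marker pen.

Things in the scene. Friction and masses are not known exactly. Their poses are not given: they have to be found in the camera images.
- rest: fixed slanting rest: base 100x205x8 mm; two bars 8 mm wide along its y, 64 mm apart, carry tubes at 15 degrees, rising along the rest's +x (away from the robot). Cradles (a shallow V saddle on each bar) at y -65, 0, +65 mm; a tube there lies along the rest's x, axis 77 mm above the bench over the low bar, 93 over the high one; fingers may pass between the bars. Origin: centre of the underside
- tag_blue: fixed blue plastic tag, 12x40x26 mm, standing on the bench before the low end of the cradle that it marks. Origin: centre of its underside; that cradle's seat lies 57 mm from it along its x and 85 mm up
- tag_orange_1: fixed orange (first) plastic tag, 12x40x26 mm, standing on the bench before the low end of the cradle that it marks. Origin: centre of its underside; that cradle's seat lies 57 mm from it along its x and 85 mm up
- tag_orange_2: fixed orange (second) plastic tag, 12x40x26 mm, standing on the bench before the low end of the cradle that it marks. Origin: centre of its underside; that cradle's seat lies 57 mm from it along its x and 85 mm up
- seat_blue (a point): where the tube's mid point (54 mm from the foot, on the axis) lies when a tube rests properly in the cradle marked by the blue tag; its z is the height of the tube axis there (85 mm above the bench); its axes are those of the rest
- seat_orange_1 (a point): where the tube's mid point (54 mm from the foot, on the axis) lies when a tube rests properly in the cradle marked by the first orange tag; its z is the height of the tube axis there (85 mm above the bench); its axes are those of the rest
- seat_orange_2 (a point): where the tube's mid point (54 mm from the foot, on the axis) lies when a tube rests properly in the cradle marked by the second orange tag; its z is the height of the tube axis there (85 mm above the bench); its axes are those of the rest
- tube_blue: loose 50 ml screw-cap tube, clear body 30 mm diameter, blue cap 34 mm diameter; 113 mm long over all, the cap is the last 14 mm; 45 g nominal. Origin: centre of the flat foot; its z axis runs along the tube from foot to cap. Starts lying on the bench.
- tube_orange_1: loose 50 ml screw-cap tube, clear body 30 mm diameter, orange cap 34 mm diameter; 113 mm long over all, the cap is the last 14 mm; 45 g nominal. Origin: centre of the flat foot; its z axis runs along the tube from foot to cap. Starts lying on the bench.
- tube_orange_2: loose 50 ml screw-cap tube, clear body 30 mm diameter, orange cap 34 mm diameter; 113 mm long over all, the cap is the last 14 mm; 45 g nominal. Origin: centre of the flat foot; its z axis runs along the tube from foot to cap. Starts lying on the rest, in the middle cradle.
- mid_blue (a point): point on the axis of the blue-capped tube, 54 mm from its foot; grip here (the length 40 to 68 mm from the foot is free of the bars when the tube lies on the rest)
- mid_orange_1 (a point): point on the axis of the first orange-capped tube, 54 mm from its foot; grip here (the length 40 to 68 mm from the foot is free of the bars when the tube lies on the rest)
- mid_orange_2 (a point): point on the axis of the second orange-capped tube, 54 mm from its foot; grip here (the length 40 to 68 mm from the foot is free of the bars when the tube lies on the rest)
- beaker: empty glass beaker, 54 mm diameter, 68 mm high, loose, stands near the tubes on the bench; origin: centre of its underside, z up; bystander
- timer: white digital timer lying flat, 62x62x14 mm, loose; origin: centre of its underside; bystander
- petri_dish: closed petri dish, 57 mm diameter, 14 mm high, loose; origin: centre of its underside; bystander
- marker_pen: red and white marker pen, 17x135x16 mm, lying beyond the rest, loose; origin: centre of its underside; bystander

How it is judged (in metres and radians):
At the end, for the whole second after the job is handed in: Each tube at rest in its own cradle: mid point within 15 mm of the seat, tilted like the slope (15 degrees, within 2.5) with the cap at the high end, within about 10 degrees of the cradle's direction; blue cap at the blue tag, the orange caps at the two orange tags (distance between mid_blue and seat_blue below 0.015 m and angle between tube_blue's own z axis and vertical between 1.264 and 1.354 rad and angle between the z axis of tube_blue and the x axis of rest, either way round below 0.33 rad and linear speed of tube_blue below 0.02 m/s and (((distance between mid_orange_1 and seat_orange_1 below 0.015 m and angle between tube_orange_1's own z axis and vertical between 1.264 and 1.354 rad and angle between the z axis of tube_orange_1 and the x axis of rest, either way round below 0.33 rad and linear speed of tube_orange_1 below 0.02 m/s) and (distance between mid_orange_2 and seat_orange_2 below 0.015 m and angle between tube_orange_2's own z axis and vertical between 1.264 and 1.354 rad and angle between the z axis of tube_orange_2 and the x axis of rest, either way round below 0.33 rad and linear speed of tube_orange_2 below 0.02 m/s)) or ((distance between mid_orange_1 and seat_orange_2 below 0.015 m and angle between tube_orange_1's own z axis and vertical between 1.264 and 1.354 rad and angle between the z axis of tube_orange_1 and the x axis of rest, either way round below 0.33 rad and linear speed of tube_orange_1 below 0.02 m/s) and (distance between mid_orange_2 and seat_orange_1 below 0.015 m and angle between tube_orange_2's own z axis and vertical between 1.264 and 1.354 rad and angle between the z axis of tube_orange_2 and the x axis of rest, either way round below 0.33 rad and linear speed of tube_orange_2 below 0.02 m/s)))); the robot touches nothing.
It fails at once if the rest is struck hard (over 60 N) (contact force between rest and anything else above 60 N).
It fails at once if the beaker is shifted by over 2 cm or tipped (distance of beaker from where it was at the start of the episode above 0.02 m or angle between beaker's own z axis and vertical above 0.3 rad).
It fails at once if the timer is shifted by over 2 cm (distance of timer from where it was at the start of the episode above 0.02 m).
It fails at once if the petri dish is shifted by over 2 cm (distance of petri_dish from where it was at the start of the episode above 0.02 m).
It fails at once if the marker pen is shifted by over 2 cm (distance of marker_pen from where it was at the start of the episode above 0.02 m).
It also fails if it takes over 67 s, if anything falls off the work surface, if the arm or the gripper's body presses on something with over 40 N, if the wrist force passes 120 N, or if a joint passes its speed limit or range.

### The arm

A 7-joint arm with a two-finger parallel gripper is mounted at the origin on a cart in front of the work surface, level with it; the furniture and walls round the work are solid. World frame = base frame: x ahead of the robot, y to its left, z up, the work surface at z = 0. Lengths are in m, angles in degrees, forces in N, time in s.
With the tool pointing down it reaches from about 0.425 to 0.875 m from the base axis. Payload 4.7 kg.
Tool frame: the origin (TCP) lies at the very end of the fingers, on their centre line; the grasp point (between the pads) lies 19 mm behind it; z points along the fingers, y is the line along which they close (so a half turn about z gives the same grasp; the last joint's range is limited). The gripper opens to 87 mm and grips with 3 to 60 N. Pads are 19 mm wide; open, the fingers measure 117 mm over their backs; the gripper's body (75 mm by 190 mm) begins 51 mm behind the grasp point.
Start: joints at [78.043, 18.392, -4.016, 83.108, 1.295, 78.541, -3.26], TCP at [0.144, -0.634, 0.223] pointing down, gripper open.
Joint ranges: [-163.93, 163.93], [-17.29, 119.83], [-79.2, 71.16], [3.27, 140.29], [-89.18, 269.18], [5.43, 117.66], [-154.24, 154.24]. Speed limits (degrees/s): [147.25, 147.25, 180, 180, 180, 180, 180].

### API

Orientations are given as [roll, pitch, yaw] about the fixed x, y, z axes, in that order (R = Rz(yaw) Ry(pitch) Rx(roll)).
In Python, from cell import get_obs, read_camera, sign_off, silhouettes gives the robot as it stands.
- The arm moves only by the tool play_rows, never from a script. Its argument "steps" is a list that holds one entry, the list of rows, each a list of 7 numbers: the shift along the tool's x, y, z in m, then the turn, a rotation vector about the tool's x, y, z in rad, then the finger opening in m, from 0 to 0.087. A call has 1 to 12 rows; each row shifts and turns the commanded pose from where the row before left it, along the tool's axes as they then stand; what a row does not reach is not made up. A row lasts 1/10 s, in which the tool goes at most 50 mm and 8.59 degrees, less where a joint would pass 70% of its speed; a pose out of reach is approached as far as the arm can. A call is refused whole if a number of a shift passes 0.05 or a number of a turn 0.15, either way. A call with a gripper value outside its range is refused whole. The fingers move at their own pace and stop on an object; "force" is the grip in N (left out, the last holds). Time passes only in rows, so rows that do not move let the fingers close. It gives the time, the measured TCP pose, the force, the opening and the grip force at its end, in the units of the state.
- get_obs(): the state, without advancing time (a new reading comes with each control period).
- read_camera(name): name is "side" or "top" or "wrist"; returns a dict with "frame" (480x640x3 uint8, red, green, blue), "intrinsics" (3x3 intrinsics, pixels), "view" (4x4, takes a point from world to camera coordinates). Camera axes: x right, y up, looking along -z (the intrinsics and any distortion apply to the point x, -y, -z); pixel columns grow to the right and rows downward; lengths in m; the calibration is good to about 2 mm. A picture is of the moment at which its call begins. There is no depth.
- sign_off(): hands the job in; it is judged then, once.
Trained networks look in the newest picture that a camera, given by its name, has taken for a name from the list of things; names that differ only in an ending like _2 or _b are one class to them, and where a whole thing is asked for, a point or a joint stands for the part that bears it (a point fixed in the world has none). Each returns a list of dicts, best first, with "p" (0 to 1); they miss things now and then, are a little off and sometimes report something else, mostly with a low value. They report only what shows in the picture. A call takes as long as a camera call.
- silhouettes(camera, name): "pixels" (480x640 bool, what is visible of it) and "extent" ([left, top, right, bottom] in pixels, round what is visible of it).
The state is a dict: "time_s": time; "qpos": joint angles; "joint_velocities": joint speeds; "effort": joint torques, N m; "tool_pos": TCP position; "tool_rot": TCP orientation; "force": force on the tool from outside, world axes, zero at the start; "wrist_torque": the same for the moment, N m; "grip_width": finger opening in m; "grasp_force": force on a finger pad.
Only numpy, scipy, OpenCV 4.12 (cv2) and the standard library are available. Lean on these libraries where they do the work, as an engineer would, in place of code of your own. Each camera call takes 0.05 s, during which the arm holds its last target. There are 200 camera calls.

## Working session

There is one attempt and no reset: what is moved stays moved. The work goes in short steps, Python scripts to look and compute and a tool call to move; the robot and the scene stay as the last step left them, time stands still between calls to the robot, and variables do not carry over. Pictures are saved under pics/ and viewed, at most 10 in all, crops included, and the job is handed in when it is done.

Besides the shell and the picture viewer there is one more tool, called in YAML: its name, and indented under it one key for each argument. play_rows: Moves the arm, as the interface text tells. Its arguments: {"type":"object","properties":{"steps":{"type":"array","items":{"type":"array","items":{"type":"array","items":{"type":"number"}}}},"force":{"type":"number"}},"required":["steps"]}

```bash
ls; mkdir -p pics; python3 - <<'E'
from cell import *
import cv2,numpy as np
ims=[]
for c in ("side","top"):
    r=read_camera(c);cv2.imwrite(f"pics/{c}0.png",r["frame"][:,:,::-1])
    print(c,np.round(r["intrinsics"],1).tolist(),np.round(r["view"],4).tolist())
    for n in ("tube_blue","tube_orange_1","tag_blue","tag_orange_1","rest","beaker","timer","petri_dish","marker_pen"):
        for d in silhouettes(c,n):
            ys,xs=np.nonzero(d["pixels"]); print(n,round(d["p"],2),d["extent"],round(xs.mean(),1),round(ys.mean(),1))
print(get_obs())
E
```

```text
pics
side [[487.7, 0.0, 320.9], [0.0, 487.7, 236.6], [0.0, 0.0, 1.0]] [[0.9684, -0.2496, 0.0004, -0.5486], [0.1984, 0.7706, 0.6057, -0.2889], [-0.1515, -0.5864, 0.7957, -0.7542], [0.0, 0.0, 0.0, 1.0]]
tube_blue 0.67 [228.7, 356.9, 306.2, 396.0] 266.4 375.8
tube_orange_1 0.8 [295.8, 234.2, 365.6, 258.0] 331.5 245.4
tube_orange_1 0.76 [202.8, 193.2, 258.3, 232.0] 230.6 213.5
tag_blue 0.9 [292.0, 285.8, 311.1, 314.7] 300.9 299.1
tag_orange_1 0.86 [293.6, 260.0, 314.6, 278.3] 301.9 268.9
tag_orange_1 0.53 [298.8, 228.0, 315.9, 242.5] 302.1 236.5
rest 0.61 [299.0, 209.1, 357.7, 323.8] 330.9 278.3
rest 0.35 [313.2, 177.3, 344.2, 200.7] 327.4 187.0
beaker 0.62 [300.5, 208.8, 360.3, 322.8] 330.9 279.3
beaker 0.57 [199.7, 277.7, 238.8, 323.2] 218.1 298.2
beaker 0.43 [233.9, 358.4, 304.5, 394.8] 266.5 375.9
timer 0.59 [268.3, 178.4, 303.0, 205.8] 286.9 191.6
petri_dish 0.89 [313.2, 175.9, 341.2, 200.0] 326.9 186.8
petri_dish 0.47 [267.5, 179.6, 303.7, 206.3] 286.8 191.7
marker_pen 0.63 [423.0, 271.9, 466.0, 328.2] 444.4 301.3
top [[548.5, 0.0, 317.7], [0.0, 548.5, 244.7], [0.0, 0.0, 1.0]] [[0.
[... 982 characters left out ...]
s': 1.0, 'qpos': array([78.04192793, 18.39056448, -4.01603795, 83.10635482,  1.2954972 ,
       78.53946696, -3.2614016 ]), 'joint_velocities': array([-0.00861012, -0.04516728, -0.07948597, -0.01356844, -0.07852079,
       -0.04006938, -0.06972171]), 'effort': array([ 4.05707633e-04, -4.91106606e+01, -4.03247103e-01, -3.12774324e+01,
       -6.38559018e-02,  3.36519303e-02, -1.07774466e-05]), 'tool_pos': array([ 0.14360712, -0.63397926,  0.22261244]), 'tool_rot': array([1.79991230e+02, 3.11100807e-03, 1.27654798e+01]), 'force': array([ 0.48757968, -0.39153511, -0.35528791]), 'wrist_torque': array([-0.00544751, -0.00138091,  0.02766045]), 'grasp_force': 0.0, 'grip_width': 0.08671508938108517}
```

View pictures.

View pics/top0.png

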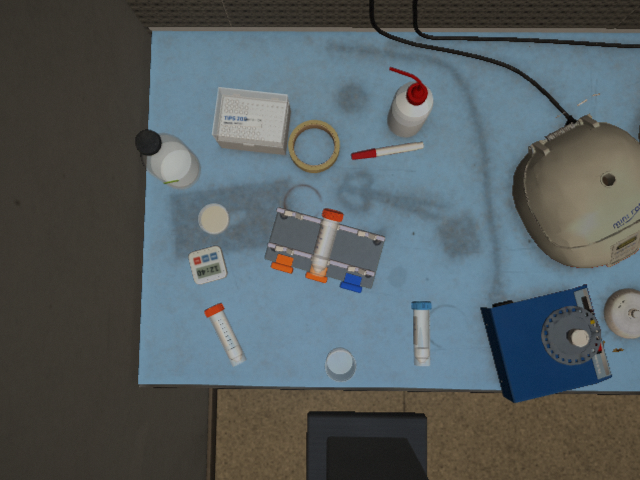

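View pics/side0.png

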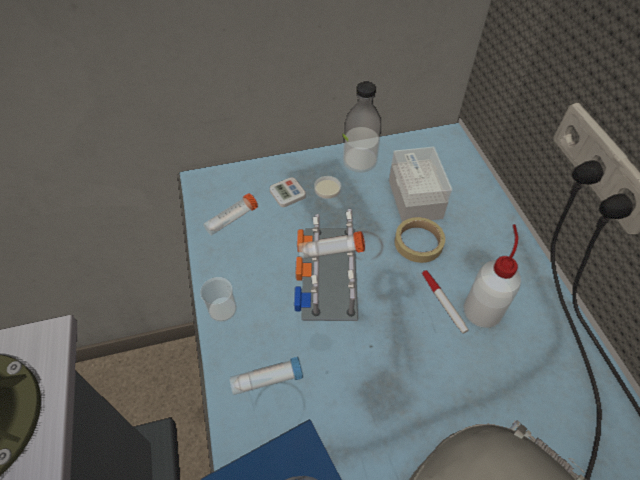

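```bash
cat > h.py <<'E'
from cell import *
import cv2,numpy as np
from scipy.optimize import minimize
from scipy.spatial.transform import Rotation as Ro
def proj(r,P):
    c=P@r["view"][:3,:3].T+r["view"][:3,3]; q=(c*[1,-1,-1])@r["intrinsics"].T
    return q[:,:2]/q[:,2:]
def hull(r,parts):
    m=np.zeros((480,640),np.uint8)
    for P in parts:
        h=cv2.convexHull(proj(r,P).astype(np.float32)); cv2.fillConvexPoly(m,np.round(h*16).astype(np.int32),1,shift=4)
    return m>0
a=np.linspace(0,2*np.pi,24,endpoint=False); C=np.c_[np.cos(a),np.sin(a),0*a]
def cyl(r,z0,z1): return np.r_[C*r+[0,0,z0],C*r+[0,0,z1]]
def box(x,y,z): return np.array([[i*x/2,j*y/2,k*z] for i in(-1,1) for j in(-1,1) for k in(0,1)])
TUBE=[cyl(.015,0,.1),cyl(.017,.099,.113)]
def tubeparts(mid,yaw,tilt):
    d=np.array([np.cos(tilt)*np.cos(yaw),np.cos(tilt)*np.sin(yaw),np.sin(tilt)])
    y=np.array([-np.sin(yaw),np.cos(yaw),0]);R=np.c_[y,np.cross(d,y),d]
    return [(p-[0,0,.054])@R.T+mid for p in TUBE]
def ground(r,uv,z):
    K=r["intrinsics"];V=r["view"];d=np.linalg.inv(K)@[*uv,1]*[1,-1,-1]
    d=V[:3,:3].T@d; o=-V[:3,:3].T@V[:3,3]; return o+d*(z-o[2])/d[2]
def iou(a,b): return (a&b).sum()/max(1,(a|b).sum())
def soft(a,b): # blurred difference: smooth cost
    g=lambda m:cv2.GaussianBlur(m.astype(np.float32),(0,0),2)
    return ((g(a)-g(b))**2).sum()/max(1,b.sum())
def fit(f,obs,x0,s):
    """obs: list of (cam,mask); f(x)->parts"""
    c=lambda x:sum(soft(hull(r,f(x)),m) for r,m in obs)
    S=np.vstack([x0]+[np.array(x0)+np.eye(len(x0))[i]*s[i] for i in range(len(x0))])
    o=minimize(c,x0,method="Nelder-Mead",options=dict(initial_simplex=S,xatol=1e-5,fatol=1e-6))
    return o.x,[round(iou(hull(r,f(o.x)),m),2) for r,m in obs]
def near(cam,name,uv):
    L=[d for d in silhouettes(cam,name) if d["p"]>.3]
    k=lambda d:np.hypot((d["extent"][0]+d["extent"][2])/2-uv[0],(d["extent"][1]+d["extent"][3])/2-uv[1])
    L=[d for d in L if k(d)<25]
    return max(L,key=lambda d:d["p"])["pixels"] if L else None
E
python3 - <<'E'
from h import *
T=read_camera("top");S=read_camera("side")
def ob(n,t,s):
    return [(c,m) for c,m in((T,near("top",n,t)),(S,near("side",n,s))) if m is not None]
def show(l,o,f,ini,s):
    for k in ([o]+([[q] for q in o] if len(o)>1 else [])):
        x,i=fit(f,k,ini,s); print(l,[("T" if q[0] is T else "S") for q in k],np.round(x,4).tolist(),i)
    
flat=lambda x:tubeparts([x[0],x[1],.016],x[2],0)
for n,t,s,y in(("tube_blue",(421,332),(266,376),0.),("tube_orange_1",(225,334),(230,213),.4)):
    show(n,ob(n,t,s),flat,[*ground(T,t,.016)[:2],y],[.01,.01,.1])
# tags
def tag(x,dy=0): 
    c,s_=np.cos(x[2]),np.sin(x[2]);R=np.array([[c,-s_,0],[s_,c,0],[0,0,1]])
    return box(.012,.04,.026)@R.T+[x[0],x[1],0]
yaw0=-.25
cs=[]
for n,t,s in(("tag_blue",(352,283),(301,299)),("tag_orange_1",(283,263),(302,236)),("tag_orange_1",(316,277),(302,269))):
    show(n,ob(n,t,s),lambda x:[tag(x)],[*ground(T,t,.013)[:2],yaw0],[.01,.01,.1])
# rest jointly: base + tags vs union masks
o=[]
for c,nm,ts in((T,"top",[("tag_blue",(352,283)),("tag_orange_1",(283,263))]),(S,"side",[("tag_blue",(301,299)),("tag_orange_1",(302,236))])):
    m=np.zeros((480,640),bool)
    for n,t in ts:
        q=near(nm,n,t); m|=q if q is not None else False
    o.append((c,m))
def two(x):
    c,s_=np.cos(x[2]),np.sin(x[2]); R=np.array([[c,-s_],[s_,c]]);L=[]
    for y in(-.065,.065):
        p=R@[-.057,y]+x[:2]; L.append(tag([*p,x[2]]))
    return L
show("rest",o,two,[*ground(T,(325,247),0)[:2],yaw0],[.01,.01,.1])
lean=lambda x:tubeparts(x[:3],x[3],x[4])
show("tubeO2",ob("tube_orange_1",(325,243),(331,245)),lean,[*ground(T,(325,243),.085)[:2],.085,yaw0,.26],[.01,.01,.01,.1,.05])
for n,t,h in(("beaker",(340,365),.0),("timer",(208,265),0),("petri_dish",(214,219),.0),("marker_pen",(388,151),0)): print(n,ground(T,t,h).round(3))
E
```

```text
tube_blue ['T'] [0.464, -0.047, 0.011] [np.float64(0.94)]
tube_orange_1 ['T', 'S'] [0.4529, 0.3036, 0.4917] [np.float64(0.84), np.float64(0.89)]
tube_orange_1 ['T'] [0.454, 0.3033, 0.4762] [np.float64(0.83)]
tube_orange_1 ['S'] [0.453, 0.3057, 0.4893] [np.float64(0.93)]
tag_blue ['T', 'S'] [0.5503, 0.0799, -0.2296] [np.float64(0.53), np.float64(0.47)]
tag_blue ['T'] [0.5529, 0.0797, -0.2359] [np.float64(0.5)]
tag_blue ['S'] [0.547, 0.0812, -0.2403] [np.float64(0.55)]
tag_orange_1 ['T'] [0.5871, 0.2055, -0.149] [np.float64(0.49)]
tag_orange_1 ['T', 'S'] [0.5632, 0.1425, -0.2398] [np.float64(0.71), np.float64(0.55)]
tag_orange_1 ['T'] [0.5623, 0.1434, -0.2198] [np.float64(0.73)]
tag_orange_1 ['S'] [0.5665, 0.1415, -0.3555] [np.float64(0.54)]
rest ['T', 'S'] [0.6228, 0.1273, -0.2706] [np.float64(0.51), np.float64(0.3)]
rest ['T'] [0.6249, 0.1274, -0.2671] [np.float64(0.5)]
rest ['S'] [0.6174, 0.1321, -0.2206] [np.float64(0.33)]
tubeO2 ['T', 'S'] [0.6166, 0.1287, 0.0852, -0.2618, 0.2691] [np.float64(0.89), np.float64(0.91)]
tubeO2 ['T'] [0.621, 0.1288, 0.0546, -0.2775, 0.3238] [np.float64(0.94)]
tubeO2 ['S'] [0.6156, 0.1298, 0.0835, -0.2605, 0.2742] [np.float64(0.93)]
beaker [0.404 0.097 0.   ]
timer [0.583 0.344 0.   ]
petri_dish [0.67  0.335 0.   ]
marker_pen [0.802 0.011 0.   ]
```

play_rows:
  steps:
    - [[0.03,-0.034,-0.01,0,0,0,0.087],[0.03,-0.034,-0.01,0,0,0,0.087],[0.03,-0.034,-0.01,0,0,0,0.087],[0.03,-0.034,-0.01,0,0,0,0.087],[0.03,-0.034,0,0,0,0,0.087],[0.03,-0.034,0,0,0,0,0.087],[0.03,-0.034,0,0,0,0,0.087],[0.03,-0.034,0,0,0,0,0.087],[0.03,-0.034,0,0,0,0.05,0.087],[0.03,-0.034,0,0,0,0.05,0.087],[0.03,-0.034,0,0,0,0.05,0.087],[0.03,-0.034,0,0,0,0.05,0.087]]

```text
time_s: 3.1
tool_pos: [0.4167, -0.162, 0.263]
tool_rot: [179.9, -0.0, 1.2]
force: [1.2, -1.0, -0.3]
grip_width: 0.0871
grasp_force: 0.0
```

```bash
cat >> h.py <<'E'
def togo(pos,yaw,tilt=0,grasp=False):
    """residual from the present pose to target TCP (or grasp point), in tool axes; yaw, tilt in rad"""
    s=get_obs(); R0=Ro.from_euler("xyz",s["tool_rot"],degrees=True); R1=Ro.from_euler("xyz",[np.pi,-tilt,yaw])
    pos=np.array(pos,float)
    if grasp: pos=pos+R1.apply([0,0,.019])
    print("t",round(s["time_s"],1),"at",s["tool_pos"].round(4),s["tool_rot"].round(1),"w",round(s["grip_width"],4),"F",s["force"].round(1))
    print("target",pos.round(4),"shift",R0.inv().apply(pos-s["tool_pos"]).round(4),"turn",(R0.inv()*R1).as_rotvec().round(4))
    print("shift in target axes",R1.inv().apply(pos-s["tool_pos"]).round(4))
E
python3 -c "
from h import *
togo([.464,-.047,.1],.011)"
```

```text
t 3.1 at [ 0.4167 -0.162   0.263 ] [179.9  -0.    1.2] w 0.0871 F [ 1.2 -1.  -0.3]
target [ 0.464 -0.047  0.1  ] shift [ 0.0495 -0.1142  0.1628] turn [ 0.0016 -0.0007  0.0096]
shift in target axes [ 0.0485 -0.1145  0.163 ]
```

play_rows:
  steps:
    - [[0.016,-0.038,0.01,0,0,0.01,0.087],[0.016,-0.038,0.02,0,0,0,0.087],[0.017,-0.038,0.02,0,0,0,0.087],[0,0,0.04,0,0,0,0.087],[0,0,0.03,0,0,0,0.087],[0,0,0,0,0,0,0.087],[0,0,0,0,0,0,0.087]]

```text
time_s: 3.8
tool_pos: [0.4634, -0.049, 0.1431]
tool_rot: [-180.0, 0.0, 0.7]
force: [0.6, -0.7, -0.2]
grip_width: 0.087
grasp_force: 0.0
```

```bash
python3 - <<'E'
from h import *
r=read_camera("wrist"); cv2.imwrite("pics/w1.png",r["frame"][:,:,::-1])
flat=lambda x:tubeparts([x[0],x[1],.016],x[2],0)
obs=[]
for d in silhouettes("wrist","tube_blue"):
    print(d["p"],d["extent"])
d=silhouettes("wrist","tube_blue")
if d:
    x,i=fit(flat,[(r,d[0]["pixels"])],[.464,-.047,.011],[.01,.01,.1]); print(x,i)
togo([.464,-.047,.003],.011)
E
```

```text
0.59 [298.7, 143.8, 356.3, 311.1]
[ 0.46080355 -0.04470104  0.02146665] [np.float64(0.94)]
t 4.0 at [ 0.4647 -0.0494  0.1445] [179.9  -0.2   0.7] w 0.087 F [-0.2 -0.2  0.3]
target [ 0.464 -0.047  0.003] shift [-0.0012 -0.0026  0.1415] turn [ 0.0012 -0.0034  0.0011]
shift in target axes [-0.0007 -0.0024  0.1415]
```

View pics/w1.png

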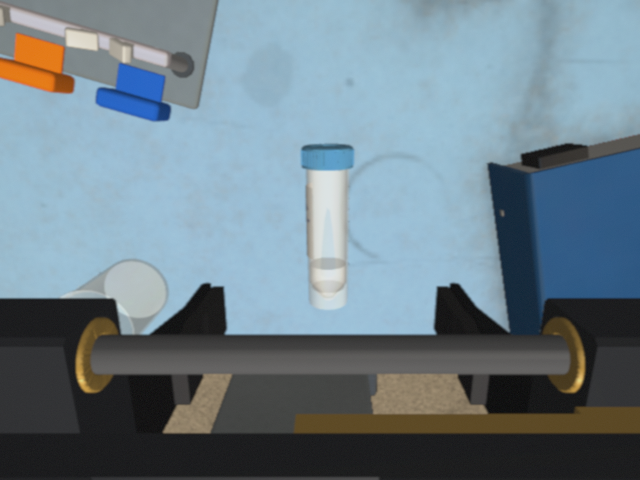

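play_rows:
  steps:
    - [[-0.001,-0.003,0.04,0,0,0,0.087],[0,0,0.04,0,0,0,0.087],[0,0,0.03,0,0,0,0.087],[0,0,0.02,0,0,0,0.087],[0,0,0.01,0,0,0,0.087],[0,0,0,0,0,0,0.087],[0,0,0,0,0,0,0.087]]

```text
time_s: 4.65
tool_pos: [0.4635, -0.0462, 0.0038]
tool_rot: [180.0, -0.1, 0.7]
force: [0.2, 0.3, -0.6]
grip_width: 0.0871
grasp_force: 0.0
```

play_rows:
  force: 15
  steps:
    - [[0,0,0,0,0,0,0.06],[0,0,0,0,0,0,0.045],[0,0,0,0,0,0,0.036],[0,0,0,0,0,0,0.02],[0,0,0,0,0,0,0.02],[0,0,0,0,0,0,0.02],[0,0,0,0,0,0,0.02],[0,0,0,0,0,0,0.02]]

```text
time_s: 5.45
tool_pos: [0.4622, -0.046, 0.0025]
tool_rot: [180.0, 0.0, 0.7]
force: [-0.2, -0.7, -0.2]
grip_width: 0.0309
grasp_force: 0.4
```

play_rows:
  force: 15
  steps:
    - [[0,0,0,0,0,0,0.02],[0,0,0,0,0,0,0.02],[0,0,0,0,0,0,0.02],[0,0,0,0,0,0,0.02],[0,0,-0.02,0,0,0,0.02],[0,0,-0.04,0,0,0,0.02],[0,0,-0.04,0,0,0,0.02],[0,0,-0.04,0,0,0,0.02],[0,0,-0.04,0,0,0,0.02],[0,0,0,0,0,0,0.02]]

```text
time_s: 6.45
tool_pos: [0.4658, -0.0462, 0.1879]
tool_rot: [179.8, -0.6, 0.7]
force: [0.7, 0.8, -0.5]
grip_width: 0.0285
grasp_force: 15.0
```

```bash
python3 - <<'E'
from h import *
r=read_camera("wrist"); cv2.imwrite("pics/w2.png",r["frame"][:,:,::-1])
s=get_obs(); print(s["grip_width"],s["grasp_force"])
# fit tube in hand: mid = grasp + along; height below grasp unknown -> a: along tool x, b: along tool z, tilt
R=Ro.from_euler("xyz",s["tool_rot"],degrees=True); g=s["tool_pos"]-R.apply([0,0,.019])
for cam in("wrist","top","side"):
    rr=r if cam=="wrist" else read_camera(cam)
    d=silhouettes(cam,"tube_blue"); print(cam,[(round(k["p"],2),np.round(k["extent"]).tolist()) for k in d])
    if d:
        x,i=fit(lambda x:tubeparts(g+R.apply([x[0],0,.006]),np.radians(s["tool_rot"][2]),x[1]),[(rr,d[0]["pixels"])],[0,0],[.01,.05]); print("along, tilt",x.round(4),i)
togo([.6002,.0659,.085+.06],-.262,.262,True)
E
```

```text
0.02817246803439619 14.996506394818425
wrist [(0.59, [277.0, 164.0, 384.0, 413.0])]
along, tilt [0.0018 0.4246] [np.float64(0.72)]
top [(0.76, [429.0, 307.0, 452.0, 325.0]), (0.4, [311.0, 211.0, 341.0, 274.0])]
along, tilt [ 0.0064 -0.0081] [np.float64(0.24)]
side [(0.89, [207.0, 300.0, 299.0, 347.0])]
along, tilt [-0.0034  0.0646] [np.float64(0.22)]
t 6.8 at [ 0.461  -0.0458  0.1809] [-179.9    0.2    0.7] w 0.028 F [-0.8  0.  -1. ]
target [0.605  0.0646 0.1266] shift [ 0.1455 -0.1085  0.054 ] turn [-0.0366  0.2634  0.2733]
shift in target axes [ 0.0926 -0.1439  0.081 ]
```

View pics/w2.png

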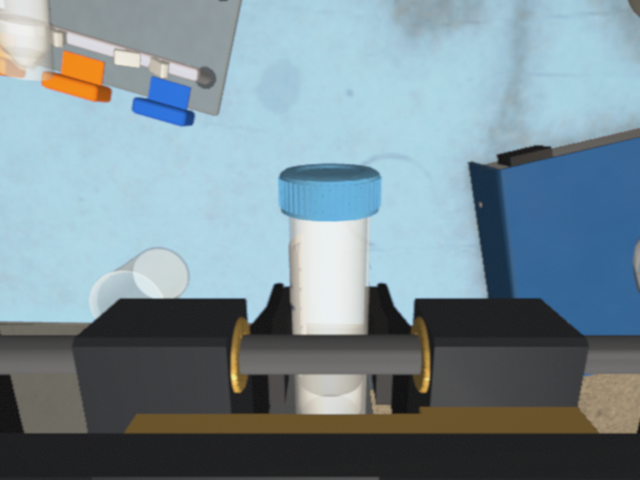

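```bash
cat >> h.py <<'E'
def inhand(name,vis=None):
    s=get_obs();R=Ro.from_euler("xyz",s["tool_rot"],degrees=True);g=s["tool_pos"]-R.apply([0,0,.019])
    ax=R.apply([1,0,0]);yaw=np.arctan2(ax[1],ax[0]);t0=np.arcsin(ax[2])
    f=lambda x:tubeparts(g+R.apply([x[0],0,x[1]]),yaw,t0+x[2])
    for cam in("side","wrist"):
        r=read_camera(cam);c=proj(r,g[None])[0]
        L=[d for d in silhouettes(cam,name) if d["p"]>.3 and abs((d["extent"][1]+d["extent"][3])/2-c[1])<(60 if cam=="side" else 300)]
        if not L: print(cam,"none");continue
        d=L[0];x=min((fit(f,[(r,d["pixels"])],[a,.005,t],[.015,.005,.15]) for a in(-.01,.01) for t in(0,.3)),key=lambda q:-q[1][0])
        print(cam,"g at px",c.round(),"ext",np.round(d["extent"]),"along,down,tilt",x[0].round(4),x[1])
        if vis:
            m=hull(r,f(x[0]));im=r["frame"][:,:,::-1].copy();k=cv2.findContours(m.astype(np.uint8),0,1)[0];cv2.drawContours(im,k,-1,(0,255,0),1)
            k=cv2.findContours(d["pixels"].astype(np.uint8),0,1)[0];cv2.drawContours(im,k,-1,(0,0,255),1)
            cv2.imwrite(f"pics/{vis}_{cam}.png",im)
E
python3 -c "
from h import *
inhand('tube_blue','ih1')
im=[cv2.imread(f'pics/ih1_{c}.png') for c in('side','wrist')]
cv2.imwrite('pics/ih1.png',np.hstack([cv2.resize(im[0][250:400,150:350],(400,300)),cv2.resize(im[1],(400,300))]))
"
```

```text
side g at px [252. 322.] ext [206. 301. 299. 346.] along,down,tilt [-0.0012  0.0058 -0.0003] [np.float64(0.2)]
wrist g at px [336. 326.] ext [277. 163. 382. 416.] along,down,tilt [-0.0038  0.0272  0.2006] [np.float64(0.74)]
```

View pics/ih1.png

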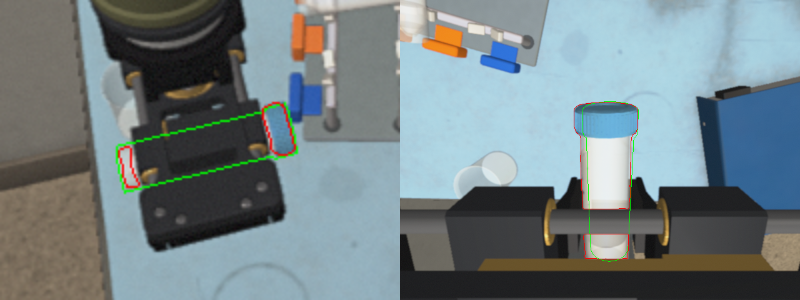

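```bash
cat >> h.py <<'E'
def place(mid,yaw,tilt,al,down):
    R1=Ro.from_euler("xyz",[np.pi,-tilt,yaw]); togo(np.array(mid)+R1.apply([-al,0,.019-down]),yaw,tilt)
E
python3 -c "
from h import *
place([.6002,.0659,.135],-.262,.262,-.001,.006)"
```

```text
t 7.0 at [ 0.4618 -0.0458  0.1818] [-1.8e+02  1.0e-01  7.0e-01] w 0.028 F [-0.1 -0.3  0.5]
target [0.6044 0.0648 0.1227] shift [ 0.1441 -0.1087  0.0589] turn [-0.0365  0.2618  0.2733]
shift in target axes [ 0.0901 -0.1437  0.0853]
```

play_rows:
  steps:
    - [[0.029,-0.022,0,0,0,0,0.02],[0.029,-0.022,0,0,0,0,0.02],[0.029,-0.022,0,0,0,0,0.02],[0.029,-0.022,0,0,0,0,0.02],[0.028,-0.021,0,0,0,0,0.02],[0,0,0,-0.012,0.087,0.091,0.02],[0,0,0,-0.012,0.087,0.091,0.02],[0,0,0,-0.012,0.087,0.091,0.02],[0,0,0,0,0,0,0.02],[0,0,0,0,0,0,0.02],[0,0,0,0,0,0,0.02]]

```text
time_s: 8.05
tool_pos: [0.6056, 0.0642, 0.1829]
tool_rot: [-180.0, -15.0, -15.0]
force: [0.4, 0.7, -1.1]
grip_width: 0.028
grasp_force: 15.0
```

```bash
python3 -c "
from h import *
place([.6002,.0659,.115],-.262,.262,-.001,.006)"
```

```text
t 8.1 at [0.6056 0.0642 0.1829] [-180.  -15.  -15.] w 0.028 F [ 0.4  0.7 -1.1]
target [0.6044 0.0648 0.1027] shift [-0.0221 -0.0002  0.0771] turn [-0.0004 -0.0002  0.0002]
shift in target axes [-0.0221 -0.0002  0.0771]
```

play_rows:
  steps:
    - [[-0.006,0,0.02,0,0,0,0.02],[-0.006,0,0.02,0,0,0,0.02],[-0.006,0,0.02,0,0,0,0.02],[-0.004,0,0.017,0,0,0,0.02],[0,0,0,0,0,0,0.02],[0,0,0,0,0,0,0.02]]

```text
time_s: 8.65
tool_pos: [0.6043, 0.065, 0.1026]
tool_rot: [-179.9, -15.0, -15.0]
force: [-0.0, 0.0, -0.7]
grip_width: 0.0285
grasp_force: 15.0
```

```bash
python3 - <<'E'
from h import *
inhand('tube_blue')
r=read_camera("wrist");s=read_camera("side")
# predicted rest cradle/seated tube outline
for c,n in((r,"w"),(s,"s")):
    m=hull(c,tubeparts([.6002,.0659,.085],-.262,.262));im=c["frame"][:,:,::-1].copy()
    cv2.drawContours(im,cv2.findContours(m.astype(np.uint8),0,1)[0],-1,(0,255,0),1)
    if n=="w": a=cv2.resize(im,(400,300))
    else: b=cv2.resize(im[200:350,230:430],(400,300))
cv2.imwrite("pics/p1.png",np.hstack([a,b]))
place([.6002,.0659,.085],-.262,.262,-.001,.006)
E
```

```text
side g at px [330. 265.] ext [341. 250. 367. 275.] along,down,tilt [0.0229 0.0476 1.1732] [np.float64(0.41)]
wrist g at px [336. 325.] ext [276. 164. 385. 412.] along,down,tilt [-0.0039  0.0271  0.1913] [np.float64(0.73)]
t 8.9 at [0.6042 0.0652 0.1034] [-180.   -15.1  -15. ] w 0.0282 F [ 0.7 -0.3 -1.4]
target [0.6044 0.0648 0.0727] shift [-0.0077  0.0004  0.0297] turn [-0.0002 -0.0021  0.0001]
shift in target axes [-0.0076  0.0004  0.0298]
```

View pics/p1.png

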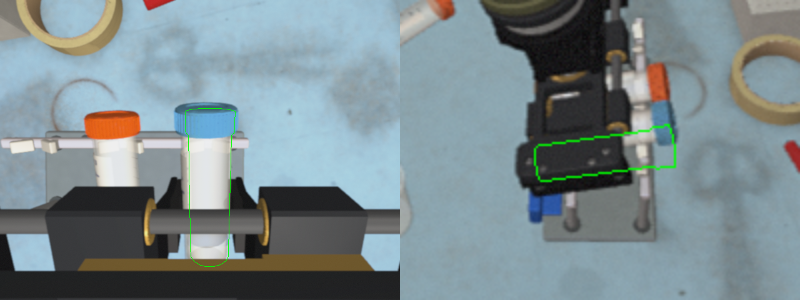

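play_rows:
  steps:
    - [[-0.002,0,0.008,0,0,0,0.02],[-0.002,0,0.008,0,0,0,0.02],[-0.002,0,0.006,0,0,0,0.02],[-0.001,0,0.003,0,0,0,0.02],[0,0,0.002,0,0,0,0.02],[0,0,0,0,0,0,0.02],[0,0,0,0,0,0,0.02]]

```text
time_s: 9.65
tool_pos: [0.604, 0.0653, 0.0747]
tool_rot: [-180.0, -15.1, -15.0]
force: [-0.2, 0.3, -0.6]
grip_width: 0.0283
grasp_force: 15.0
```

play_rows:
  steps:
    - [[0,0,0.001,0,0,0,0.02],[0,0,0.001,0,0,0,0.02],[0,0,0,0,0,0,0.02],[0,0,0,0,0,0,0.02]]

```text
time_s: 10.05
tool_pos: [0.6047, 0.065, 0.0731]
tool_rot: [-180.0, -15.1, -15.0]
force: [-0.1, -0.6, 2.5]
grip_width: 0.0281
grasp_force: 15.0
```

Contact at about 2.5 N; release gently.

play_rows:
  steps:
    - [[0,0,0,0,0,0,0.032],[0,0,0,0,0,0,0.036],[0,0,0,0,0,0,0.04],[0,0,0,0,0,0,0.044],[0,0,0,0,0,0,0.046],[0,0,0,0,0,0,0.046],[0,0,-0.02,0,0,0,0.046],[0,0,-0.03,0,0,0,0.046],[0,0,-0.04,0,0,0,0.046],[0,0,-0.04,0,0,0,0.046],[0,0,0,0,0,0,0.046]]

```text
time_s: 11.15
tool_pos: [0.5744, 0.0755, 0.2044]
tool_rot: [-179.9, -15.6, -14.9]
force: [0.5, 0.4, 0.5]
grip_width: 0.0463
grasp_force: 0.0
```

```bash
python3 -c "
from h import *
togo([.4535,.3036,.145],.485)"
```

```text
t 11.2 at [0.5744 0.0755 0.2044] [-179.9  -15.6  -14.9] w 0.0463 F [0.5 0.4 0.5]
target [0.4535 0.3036 0.145 ] shift [-0.1852 -0.1892  0.0102] turn [ 0.1002 -0.2607 -0.7408]
shift in target axes [-0.0006 -0.2582  0.0594]
```

play_rows:
  steps:
    - [[0,0,0,0.017,-0.0435,-0.1235,0.087],[0,0,0,0.017,-0.0435,-0.1235,0.087],[0,0,0,0.017,-0.0435,-0.1235,0.087],[0,0,0,0.017,-0.0435,-0.1235,0.087],[0,0,0,0.017,-0.0435,-0.1235,0.087],[0,0,0,0.017,-0.0435,-0.1235,0.087],[0,-0.045,0,0,0,0,0.087],[0,-0.045,0,0,0,0,0.087],[0,-0.045,0,0,0,0,0.087],[0,-0.045,0.015,0,0,0,0.087],[0,-0.045,0.015,0,0,0,0.087],[0,-0.033,0.03,0,0,0,0.087]]

```text
time_s: 12.35
tool_pos: [0.4504, 0.3058, 0.141]
tool_rot: [-179.6, 0.2, 27.9]
force: [0.6, 0.5, 0.3]
grip_width: 0.0865
grasp_force: 0.0
```

```bash
python3 - <<'E'
from h import *
read_camera("wrist");read_camera("wrist");r=read_camera("wrist"); cv2.imwrite("pics/w3.png",r["frame"][:,:,::-1])
flat=lambda x:tubeparts([x[0],x[1],.016],x[2],0)
d=silhouettes("wrist","tube_orange_1")
print([(round(k["p"],2),np.round(k["extent"]).tolist()) for k in d])
x,i=fit(flat,[(r,d[0]["pixels"])],[.4535,.3036,.485],[.01,.01,.1]); print(x,i)
togo([.4535,.3036,.003],.485)
T=read_camera("top");S=read_camera("side")
lean=lambda x:tubeparts(x[:3],x[3],x[4])
o=[(c,m) for c,m in((T,near("top","tube_blue",(355,250))),(S,near("side","tube_blue",(332,273)))) if m is not None]
x,i=fit(lean,o,[.6002,.0659,.085,-.262,.262],[.01,.01,.01,.1,.05]);print("blue placed",x.round(4),i)
E
```

```text
[(0.84, [315.0, 126.0, 373.0, 298.0])]
[0.45367284 0.30656232 0.47067462] [np.float64(0.94)]
t 12.6 at [0.4501 0.3025 0.1391] [-179.6    0.6   27.9] w 0.0871 F [ 0.6 -1.1  0.3]
target [0.4535 0.3036 0.003 ] shift [0.0049 0.0017 0.1361] turn [-0.0074  0.0101  0.0014]
shift in target axes [0.0035 0.0006 0.1361]
blue placed [ 0.6006  0.066   0.0848 -0.2573  0.2782] [np.float64(0.92), np.float64(0.91)]
```

View pics/w3.png

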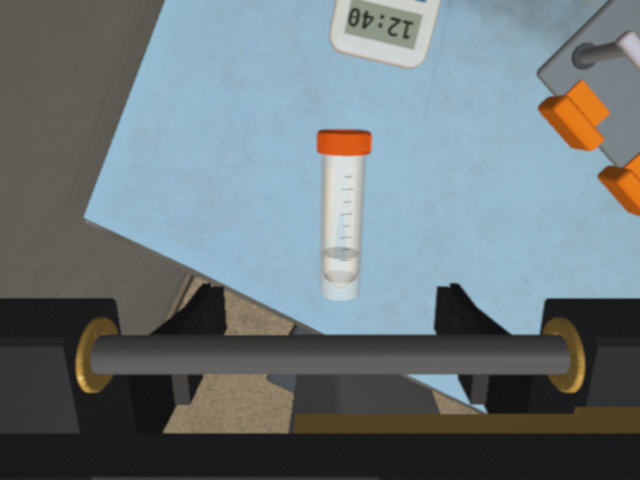

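play_rows:
  steps:
    - [[0.003,0,0.04,-0.007,0.01,0.005,0.087],[0,0,0.04,0,0,0,0.087],[0,0,0.03,0,0,0,0.087],[0,0,0.015,0,0,0,0.087],[0,0,0.01,0,0,0,0.087],[0,0,0,0,0,0,0.087],[0,0,0,0,0,0,0.087]]

```text
time_s: 13.45
tool_pos: [0.4544, 0.3045, 0.0064]
tool_rot: [-180.0, -0.2, 27.4]
force: [-0.5, -0.1, -0.1]
grip_width: 0.087
grasp_force: 0.0
```

play_rows:
  force: 15
  steps:
    - [[0,0,0.003,0,0,0,0.06],[0,0,0,0,0,0,0.045],[0,0,0,0,0,0,0.036],[0,0,0,0,0,0,0.02],[0,0,0,0,0,0,0.02],[0,0,0,0,0,0,0.02],[0,0,0,0,0,0,0.02],[0,0,0,0,0,0,0.02],[0,0,0,0,0,0,0.02],[0,0,0,0,0,0,0.02],[0,0,0,0,0,0,0.02]]

```text
time_s: 14.55
tool_pos: [0.4534, 0.3039, 0.002]
tool_rot: [-180.0, -0.1, 27.4]
force: [0.1, -0.4, -0.7]
grip_width: 0.0281
grasp_force: 15.0
```

play_rows:
  steps:
    - [[0,0,0,0,0,0,0.02],[0,0,-0.02,0,0,0,0.02],[0,0,-0.04,0,0,0,0.02],[0,0,-0.04,0,0,0,0.02],[0,0,-0.04,0,0,0,0.02],[0,0,-0.04,0,0,0,0.02],[0,0,0,0,0,0,0.02],[0,0,0,0,0,0,0.02]]

```text
time_s: 15.35
tool_pos: [0.4535, 0.3037, 0.1826]
tool_rot: [180.0, -0.2, 27.4]
force: [-0.5, -0.7, -1.3]
grip_width: 0.028
grasp_force: 15.0
```

```bash
python3 -c "
from h import *
inhand('tube_orange_1','ih2')
im=[cv2.imread(f'pics/ih2_{c}.png') for c in('side','wrist')]
cv2.imwrite('pics/ih2.png',np.hstack([cv2.resize(im[0][110:260,130:330],(400,300)),cv2.resize(im[1],(400,300))]))
place([.6338,.1915,.165],-.262,.262,-.001,.006)
"
```

```text
side g at px [213. 145.] ext [180. 145. 215. 167.] along,down,tilt [-0.0085  0.0096 -0.0812] [np.float64(0.35)]
wrist g at px [336. 327.] ext [621. 166. 638. 200.] along,down,tilt [-0.2   0.05  0.35] [np.float64(0.0)]
t 15.6 at [0.4523 0.303  0.1804] [-1.80e+02  1.00e-01  2.74e+01] w 0.0284 F [ 0.1  0.7 -0.7]
target [0.638  0.1904 0.1527] shift [0.1129 0.1855 0.0275] turn [-0.0972  0.2513  0.7367]
shift in target axes [0.1942 0.0607 0.0808]
```

View pics/ih2.png

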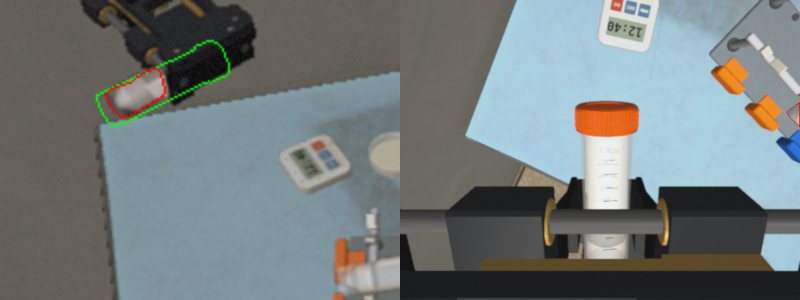

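play_rows:
  steps:
    - [[0.0225,0.037,0,0,0,0,0.02],[0.0225,0.037,0,0,0,0,0.02],[0.0225,0.037,0,0,0,0,0.02],[0.0225,0.037,0,0,0,0,0.02],[0.0225,0.037,0,0,0,0,0.02],[0,0,0,-0.016,0.042,0.123,0.02],[0,0,0,-0.016,0.042,0.123,0.02],[0,0,0,-0.016,0.042,0.123,0.02],[0,0,0,-0.016,0.042,0.123,0.02],[0,0,0,-0.016,0.042,0.123,0.02],[0,0,0,-0.016,0.042,0.123,0.02],[0,0,0,0,0,0,0.02]]

```text
time_s: 16.75
tool_pos: [0.6361, 0.1927, 0.1806]
tool_rot: [-179.9, -15.0, -14.9]
force: [-0.6, 1.8, -1.0]
grip_width: 0.0281
grasp_force: 15.0
```

```bash
python3 -c "
from h import *
place([.6338,.1915,.115],-.262,.262,0,.006)"
```

```text
t 16.8 at [0.6361 0.1927 0.1806] [-179.9  -15.   -14.9] w 0.0281 F [-0.6  1.8 -1. ]
target [0.6371 0.1906 0.1024] shift [-0.0189  0.0019  0.0758] turn [-0.002  -0.0004  0.0011]
shift in target axes [-0.0188  0.0017  0.0758]
```

play_rows:
  steps:
    - [[-0.005,0.002,0.02,0,0,0,0.02],[-0.005,0,0.02,0,0,0,0.02],[-0.005,0,0.02,0,0,0,0.02],[-0.004,0,0.015,0,0,0,0.02],[0,0,0,0,0,0,0.02],[0,0,0,0,0,0,0.02]]

```text
time_s: 17.35
tool_pos: [0.6391, 0.1894, 0.1046]
tool_rot: [-179.8, -15.1, -15.1]
force: [0.3, -0.0, 0.3]
grip_width: 0.0283
grasp_force: 15.0
```

```bash
python3 -c "
from h import *
place([.6338,.1915,.085],-.262,.262,0,.006)"
```

```text
t 17.4 at [0.6391 0.1894 0.1046] [-179.8  -15.1  -15.1] w 0.0283 F [ 0.3 -0.   0.3]
target [0.6371 0.1906 0.0724] shift [-0.0106 -0.0005  0.0305] turn [-0.0031 -0.0015 -0.001 ]
shift in target axes [-0.0106 -0.0006  0.0305]
```

play_rows:
  steps:
    - [[-0.003,0,0.008,0,0,0,0.02],[-0.003,0,0.008,0,0,0,0.02],[-0.002,0,0.006,0,0,0,0.02],[-0.002,0,0.003,0,0,0,0.02],[0,0,0.002,0,0,0,0.02],[0,0,0.001,0,0,0,0.02],[0,0,0,0,0,0,0.02],[0,0,0,0,0,0,0.02]]

```text
time_s: 18.15
tool_pos: [0.637, 0.1901, 0.0755]
tool_rot: [-179.8, -15.2, -15.1]
force: [-0.1, 0.6, -1.8]
grip_width: 0.0284
grasp_force: 15.0
```

play_rows:
  steps:
    - [[0,0,0.001,0,0,0,0.02],[0,0,0.001,0,0,0,0.02],[0,0,0.001,0,0,0,0.02],[0,0,0,0,0,0,0.02],[0,0,0,0,0,0,0.02]]

```text
time_s: 18.65
tool_pos: [0.6376, 0.1897, 0.0723]
tool_rot: [-179.8, -15.2, -15.1]
force: [-0.4, -0.4, -0.3]
grip_width: 0.0281
grasp_force: 15.0
```

play_rows:
  steps:
    - [[0,0,0.001,0,0,0,0.02],[0,0,0,0,0,0,0.02],[0,0,0,0,0,0,0.02]]

```text
time_s: 18.95
tool_pos: [0.638, 0.1897, 0.0716]
tool_rot: [-179.8, -15.2, -15.1]
force: [-0.9, -0.8, 2.3]
grip_width: 0.0281
grasp_force: 15.0
```

play_rows:
  steps:
    - [[0,0,0,0,0,0,0.032],[0,0,0,0,0,0,0.036],[0,0,0,0,0,0,0.04],[0,0,0,0,0,0,0.044],[0,0,0,0,0,0,0.046],[0,0,0,0,0,0,0.046],[0,0,-0.02,0,0,0,0.046],[0,0,-0.03,0,0,0,0.046],[0,0,-0.04,0,0,0,0.046],[0,0,-0.04,0,0,0,0.046],[-0.04,0,-0.02,0,0,0,0.046],[-0.04,0,-0.02,0,0,0,0.046]]

```text
time_s: 20.15
tool_pos: [0.5199, 0.2216, 0.2159]
tool_rot: [-179.7, -15.2, -15.2]
force: [-0.7, 0.1, 0.2]
grip_width: 0.0458
grasp_force: 0.0
```

play_rows:
  steps:
    - [[-0.04,0,0,0,0,0,0.046],[-0.03,0.03,0,0,0,0,0.046],[0,0.045,0,0,0,0,0.046],[0,0.045,0,0,0,0,0.046],[0,0.045,0,0,0,0,0.046],[0,0.045,0,0,0,0,0.046],[0,0,0,0,0,0,0.046],[0,0,0,0,0,0,0.046]]

```text
time_s: 20.95
tool_pos: [0.4272, 0.073, 0.1919]
tool_rot: [179.7, -14.6, -15.2]
force: [-0.9, 1.0, -0.1]
grip_width: 0.046
grasp_force: 0.0
```

```bash
python3 - <<'E'
from h import *
T=read_camera("top");S=read_camera("side")
lean=lambda x:tubeparts(x[:3],x[3],x[4])
for l,n,m in(("blue","tube_blue",(.6002,.0659)),("mid","tube_orange_1",(.6166,.1287)),("left","tube_orange_1",(.6338,.1915))):
    m=np.array([*m,.085]); o=[]
    for c,k in((T,"top"),(S,"side")):
        q=near(k,n,proj(c,m[None])[0])
        if q is not None:o.append((c,q))
    print(l,len(o),*(fit(lean,o,[*m,-.262,.262],[.01,.01,.01,.1,.05]) if o else []))
a=T["frame"][110:410,180:480];b=S["frame"][160:360,180:480]
cv2.imwrite("pics/end.png",np.hstack([cv2.resize(a,(400,400)),cv2.resize(b,(400,400))])[:,:,::-1])
s=get_obs();print(s["time_s"],s["tool_pos"])
E
```

```text
blue 2 [ 0.60201294  0.06597768  0.08562432 -0.2642343   0.28319211] [np.float64(0.91), np.float64(0.89)]
mid 2 [ 0.61701291  0.12876492  0.08487244 -0.26420496  0.29360267] [np.float64(0.92), np.float64(0.92)]
left 2 [ 0.63475491  0.19117935  0.08483585 -0.2776999   0.29100599] [np.float64(0.86), np.float64(0.9)]
21.35 [0.42747896 0.07213938 0.19210556]
```

View pics/end.png

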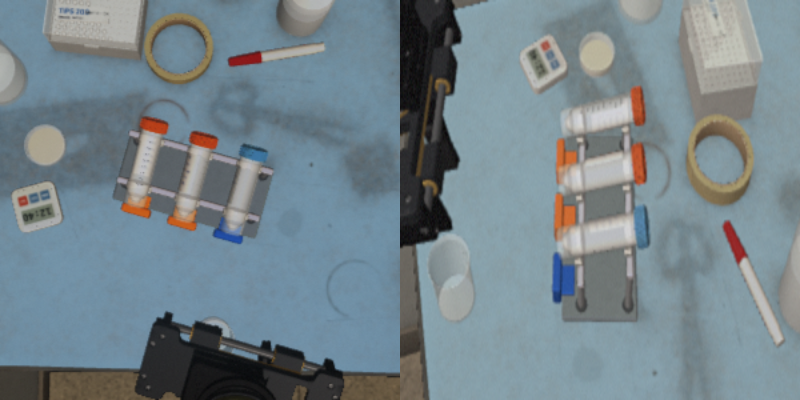

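All three tubes lie in the right cradles: two orange ones at the left and middle tags, the blue one at the right tag. The bystanders are where they were, and the gripper is clear, above the beaker.

```bash
python3 -c "
from cell import *
print(sign_off())"
```

```text
the job is handed in; nothing more can be done
None
```

I handed the job in with all three tubes on the rest, the blue cap at the blue tag and the orange caps at the two orange tags; by the last camera fit each tube was about 2 mm or less from its seat and nothing else looked moved, but `sign_off()` gave no verdict.

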